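# Make up two breakfast kits and shut the case

## Robot

A 7-joint arm with a two-finger parallel gripper is mounted at the origin on the work surface. World frame = base frame: x ahead of the robot, y to its left, z up, the work surface at z = 0. Lengths are in m, angles in rad, forces in N, time in s.
With the tool pointing down it reaches from about 0.425 to 0.875 m from the base axis. Payload 4.7 kg.
Tool frame: the origin (TCP) lies between the finger pads; the fingertips stand 22 mm ahead of it and the grasp point (between the pads) lies 3 mm ahead of it; z points along the fingers, y is the line along which they close (so a half turn about z gives the same grasp; the last joint's range is limited). The gripper opens to 87 mm and grips with 3 to 60 N. Pads are 19 mm wide; open, the fingers measure 117 mm over their backs; the gripper's body (75 mm by 190 mm) begins 51 mm behind the grasp point.
Start: joints at [1.23, 0.321, -0.07, 1.45, 0.023, 1.371, -0.057], TCP at [0.226, -0.61, 0.245] pointing down, gripper open.
Joint ranges: [-2.86, 2.86], [-0.3, 2.09], [-1.38, 1.24], [0.06, 2.45], [-1.56, 4.7], [0.09, 2.05], [-2.69, 2.69]. Speed limits (rad/s): [2.57, 2.57, 3.14, 3.14, 3.14, 3.14, 3.14].

## Interface

Orientations are given as a rotation vector (axis times angle).
In Python, from bench import ctrl gives the robot as it stands. The module is installed in compiled form; this text tells all that it offers.
- The arm moves only by the tool send_rows, never from a script. Its argument "motion" is a list of rows, each an object with "claw": the opening, from -1 (shut) to 1 (fully open); "slide": the shift along the tool's x, y, z in mm, a list of three; "delta_rot": the turn, a rotation vector about the tool's x, y, z in rad, a list of three. In form: [{"claw": claw, "slide": [x, y, z], "delta_rot": [ax, ay, az]}, ...]. A call has 1 to 5 rows; each row is the pose to reach, as a shift and turn from the pose commanded when the call began, along the tool's axes at that moment; what a row does not reach only later rows make up. A row lasts 1/10 s, in which the tool goes at most 50 mm and 8.59 degrees, less where a joint would pass 70% of its speed; a pose out of reach is approached as far as the arm can. A call with a gripper value outside its range is refused whole. The fingers move at their own pace and stop on an object; "grip_force" is the grip in N (left out, the last holds). Time passes only in rows, so rows that repeat a pose let the fingers close. It gives the time, the measured TCP pose, the force, the opening and the grip force at its end, in the units of the state.
- ctrl.get_state(): the state, without advancing time (a new reading comes with each control period).
- ctrl.get_image(name): name is "scene" or "top" or "wrist"; returns a dict with "color" (400x640x3 uint8, blue, green, red), "fx", "fy", "cx", "cy" (pixels), "k1" (the pictures are not rectified: a ray, as slopes to the right and down, at radius r is drawn at 1 + k1 r^2 times it, then the intrinsics apply), "pose" (4x4, takes a point from camera to world coordinates). Camera axes: x right, y down, z forward; pixel columns grow to the right and rows downward; lengths in m; the calibration is good to about 2 mm. A picture is of the moment at which its call begins. There is no depth.
- ctrl.close_job(): hands the job in; it is judged then, once.
The state is a dict: "time": time; "joint_positions": joint angles; "qd": joint speeds; "joint_torque": joint torques, N m; "position": TCP position; "tool_rot": TCP orientation; "ft_force": force on the tool from outside, world axes, zero at the start; "torque": the same for the moment, N m; "grip_width": opening from 0.0 (shut) to 1.0 (fully open); "grip_force": force on a finger pad.
Only numpy, scipy, OpenCV 4.12 (cv2) and the standard library are available. Lean on these libraries where they do the work, as an engineer would, in place of code of your own. Each camera call takes 0.05 s, during which the arm holds its last target. There are 200 camera calls.

## Task

Make up two breakfast kits from the things standing in the middle of the windowsill: in the open beech case stand the orange timer on the orange spot and the blue egg cup on the blue spot, and on the white tray stand the yellow egg cup on the yellow spot and the grey salt crock on the grey spot, each upright and centred on its spot. Once both things stand in the case with nothing above its rim, close its hinged lid fully. Set everything down gently without dropping it or knocking it over, and leave the green egg cup where it is.

Things in the scene. Friction and masses are not known exactly. Their poses are not given: they have to be found in the camera images.
- timer: Orange plastic pear-shaped wind-up kitchen timer, 78 tall with its little green stalk: straight round lower body 54 across from z = 8 to 48 above its underside (grip width 54, e.g. at z = 38), narrowing above to a thin neck; about 120 g, loose and upright on the sill at the start. Origin: centre of its underside; z up, round.
- blue_cup: Blue-painted tin egg cup, a goblet 60 tall: foot 44 across, bowl 46 across and nearly straight from z = 29 to 60 above its underside (grip width 46, e.g. at z = 45), open top, about 70 g, loose, upright on the sill. Origin: centre of its underside; z up; round. It has three small dark chips in the paint.
- yellow_cup: Yellow tin egg cup, a goblet 60 tall: foot 44 across, bowl 46 across and nearly straight from z = 29 to 60 above its underside (grip width 46, e.g. at z = 45), open top, about 70 g, loose, upright on the sill. Origin: centre of its underside; z up; round.
- crock: Grey stoneware salt crock with a pale band and a wooden top (fixed to it) with a ball knob: straight round body 58 across from z = 5 to 60 above its underside (grip width 58, e.g. at z = 40), 84 tall in all, about 300 g, loose and upright on the sill at the start. Origin: centre of its underside; z up, round.
- case: Open beech case, fixed: 130 (its x) by 240 (its y) by 88 high outside, walls and floor 6 thick, inside floor at z = 6, no dividers. Flat painted spots on that floor: orange, 66 across, at x = 0, y = +55; blue, 56 across, at x = 0, y = -55. Origin: centre of its underside; x points to the hinged side, away from the robot within 0.2 rad; z up. Left or right of the stock, the tray on the other.
- case_lid (a joint): Lid angle, rad: 0 shut flat on the rim, 1.57 upright, 1.95 stop; starts at 1.6 to 1.9. Plain beech board 130 by 240 by 8, no handle. The hinge line (under-face of the lid) runs along the case's y at x = +65, z = 88.5 of the case. Stiff hinge (0.2 N m): the lid stays where left and does not fall; push it over from behind with the fingers and press it onto the rim (2 to 5 N).
- lid_edge (a point): Middle of the lid's free edge, half way through its thickness: 130 from the hinge line. At lid angle a it is near x = 65 - 130 cos a, z = 89 + 130 sin a in the case's frame.
- tray: White enamel tray with a thin blue rim, fixed: 150 (its x) by 240 (its y) by 18 high, walls and floor 5 thick, inside floor at z = 5. Flat painted spots on the floor: yellow, 56 across, at x = 0, y = +55; grey, 70 across, at x = 0, y = -55. Origin: centre of its underside; x points away from the robot within 0.2 rad; z up.
- green_cup: Green tin egg cup, a goblet 60 tall: foot 44 across, bowl 46 across and nearly straight from z = 29 to 60 above its underside (grip width 46, e.g. at z = 45), open top, about 70 g, loose, upright on the sill. Origin: centre of its underside; z up; round. It belongs to no kit: leave it where it stands.
Things that resemble listed ones, but are neither listed nor needed, are in the scene too. What is shaped like the blue_cup but pink is not meant.

How it is judged:
On the way, in this order (a step that is already met when the one before it is completed fails the run):
1. the timer and the blue egg cup stand released on their spots in the case while its lid is open (x of timer in the frame of case between -0.015 and 0.015 m and y of timer in the frame of case between 0.04 and 0.07 m and z of timer in the frame of case between 0.002 and 0.01 m and angle between each of timer, blue_cup's own z axis and vertical below 0.1 rad and linear speed of each of timer, blue_cup below 0.03 m/s and contact force between the fingers and timer below 0.05 N and x of blue_cup in the frame of case between -0.015 and 0.015 m and y of blue_cup in the frame of case between -0.07 and -0.04 m and z of blue_cup in the frame of case between 0.002 and 0.01 m and contact force between the fingers and blue_cup below 0.05 N and value of joint case_lid above 1 rad), for 0.2 s.
2. the case is shut over them (x of timer in the frame of case between -0.015 and 0.015 m and y of timer in the frame of case between 0.04 and 0.07 m and z of timer in the frame of case between 0.002 and 0.01 m and angle between each of timer, blue_cup's own z axis and vertical below 0.1 rad and linear speed of each of timer, blue_cup below 0.03 m/s and contact force between the fingers and timer below 0.05 N and x of blue_cup in the frame of case between -0.015 and 0.015 m and y of blue_cup in the frame of case between -0.07 and -0.04 m and z of blue_cup in the frame of case between 0.002 and 0.01 m and contact force between the fingers and blue_cup below 0.05 N and value of joint case_lid below 0.06 rad), for 0.2 s.
At the end, for the whole second after the job is handed in: Timer and blue egg cup in the case, yellow egg cup and crock on the tray, each within 15 mm (along each axis of case or tray) of its own spot's centre, within 4 mm of the floor, tilted under 0.1 rad, at rest, released; case lid below 0.06 rad (all of step 2 and x of yellow_cup in the frame of tray between -0.015 and 0.015 m and y of yellow_cup in the frame of tray between 0.04 and 0.07 m and z of yellow_cup in the frame of tray between 0.001 and 0.009 m and angle between each of yellow_cup, crock's own z axis and vertical below 0.1 rad and linear speed of each of yellow_cup, crock below 0.03 m/s and contact force between the fingers and yellow_cup below 0.05 N and x of crock in the frame of tray between -0.015 and 0.015 m and y of crock in the frame of tray between -0.07 and -0.04 m and z of crock in the frame of tray between 0.001 and 0.009 m and contact force between the fingers and crock below 0.05 N); the robot touches nothing.
It fails at once if the green egg cup is shifted more than 15 mm or tipped (distance of green_cup from where it was at the start of the episode above 0.015 m or angle between green_cup's own z axis and vertical above 0.3 rad).
It fails at once if a kit thing is knocked over (tilted more than 0.7 rad) (angle between any of timer, blue_cup, yellow_cup, crock's own z axis and vertical above 0.7 rad).
It fails at once if a kit thing is dropped (it moves free of the fingers faster than 0.7 m/s, a fall of about 25 mm) ((linear speed of timer above 0.7 m/s and contact force between the fingers and timer below 0.05 N) or (linear speed of blue_cup above 0.7 m/s and contact force between the fingers and blue_cup below 0.05 N) or (linear speed of yellow_cup above 0.7 m/s and contact force between the fingers and yellow_cup below 0.05 N) or (linear speed of crock above 0.7 m/s and contact force between the fingers and crock below 0.05 N)).
It also fails if it takes over 141 s, if anything falls off the work surface, if the arm or the gripper's body presses on something with over 40 N, if the wrist force passes 120 N, or if a joint passes its speed limit or range.

## Working session

There is one attempt and no reset: what is moved stays moved. The work goes in short steps, Python scripts to look and compute and a tool call to move; the robot and the scene stay as the last step left them, time stands still between calls to the robot, and variables do not carry over. Pictures are saved under pics/ and viewed, at most 14 in all, crops included, and the job is handed in when it is done.

Besides the shell and the picture viewer there is one more tool, called after "Call:" as name([rows], argument=value, ...), one row to a line, values as JSON. send_rows: Moves the arm, as the interface text tells. Its arguments: {"type":"object","properties":{"motion":{"type":"array","items":{"type":"object","properties":{"claw":{"type":"number"},"slide":{"type":"array","items":{"type":"number"}},"delta_rot":{"type":"array","items":{"type":"number"}}}}},"grip_force":{"type":"number"}},"required":["motion"]}

```bash
mkdir -p pics; cat > h.py <<'E'
import numpy as np, cv2
from scipy.spatial.transform import Rotation as R
from bench import ctrl
def save(n,f):
    im=ctrl.get_image(n); cv2.imwrite('pics/'+f,im['color']); np.savez('/tmp/'+f+'.npz',**im); return im
def K(im): return np.array([[im['fx'],0,im['cx']],[0,im['fy'],im['cy']],[0,0,1.]])
def D(im): return np.array([im['k1'],0,0,0.])
def ray(im,uv):
    uv=np.array(uv,float).reshape(-1,1,2)
    p=cv2.undistortPoints(uv,K(im),D(im)).reshape(-1,2)
    d=np.c_[p,np.ones(len(p))]@im['pose'][:3,:3].T
    return im['pose'][:3,3],d
def onz(im,uv,z):
    o,d=ray(im,uv); return o+d*((z-o[2])/d[:,2])[:,None]
def proj(im,P):
    T=np.linalg.inv(im['pose']); P=np.array(P,float).reshape(-1,3)
    return cv2.projectPoints(P,cv2.Rodrigues(T[:3,:3])[0],T[:3,3],K(im),D(im))[0].reshape(-1,2)
E
python3 - <<'E'
from h import *
for n in('scene','top','wrist'):
    im=save(n,n+'0.png'); print(n,im['fx'],im['k1'],im['pose'].round(3).tolist())
s=ctrl.get_state();print(s)
E
```

```text
scene 426.85520078324373 -0.09420853915727961 [[-0.597, 0.441, -0.67, 1.168], [0.802, 0.345, -0.487, 0.478], [0.017, -0.829, -0.56, 0.615], [0.0, 0.0, 0.0, 1.0]]
top 387.09653222381814 -0.09753500057918527 [[-0.148, -0.958, 0.247, 0.334], [-0.989, 0.144, -0.031, 0.004], [-0.006, -0.249, -0.969, 0.887], [0.0, 0.0, 0.0, 1.0]]
wrist 311.47157744466335 0.007695498910244832 [[0.348, -0.909, -0.229, 0.287], [-0.938, -0.337, -0.083, -0.587], [-0.001, 0.243, -0.97, 0.385], [0.0, 0.0, 0.0, 1.0]]
{'time': 0.15, 'joint_positions': array([ 1.23010053,  0.32168993, -0.07007952,  1.45136027,  0.02261135,
        1.37077923, -0.05688367]), 'qd': array([-6.78334192e-04, -3.39704102e-03,  4.57002755e-06, -2.94087965e-03,
       -5.07303848e-04, -6.27296163e-05,  5.75185085e-04]), 'joint_torque': array([-2.70078890e-04, -4.91794467e+01, -4.04832568e-01, -3.12876785e+01,
       -6.41123252e-02,  4.04944271e-02,  1.01904106e-04]), 'position': array([ 0.22563514, -0.60919254,  0.24370585]), 'tool_rot': array([-3.09089332e+00, -5.54202578e-01,  5.48809197e-04]), 'ft_force': array([ 0.76524188,  0.60656337, -0.04675667]), 'torque': array([ 0.03406916, -0.03987263, -0.00040402]), 'grip_force': 0.0, 'grip_width': 1.000898588546479}
```

View pics/top0.png

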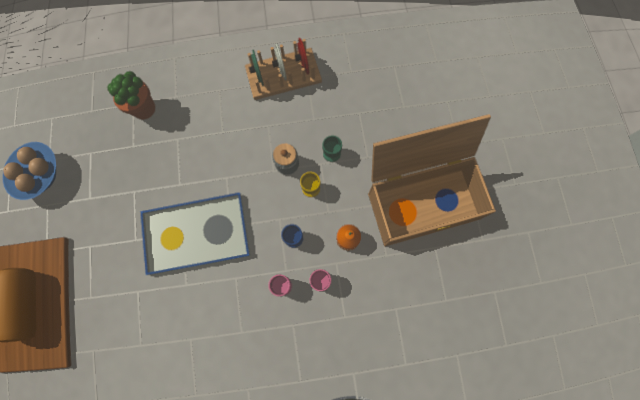

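View pics/scene0.png

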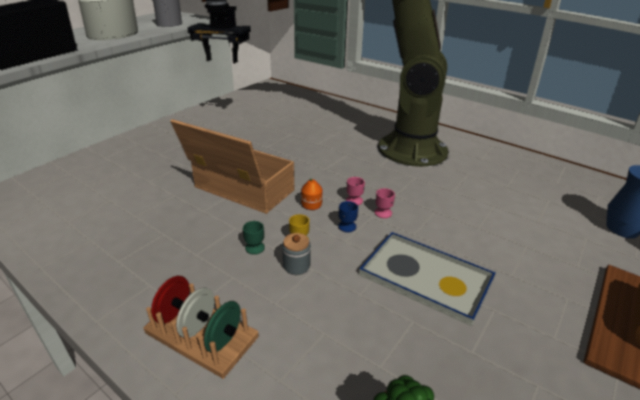

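The top view shows the timer at (348,237), the blue cup at (291,236), the yellow cup at (311,184), the crock at (286,157), the green cup at (332,148) and two pink cups at (280,286) and (320,281). The case is on the right, with its orange spot at (405,213) and blue spot at (447,200). The tray is on the left, with its yellow spot at (172,238) and grey spot at (218,229). The blue cup candidate at (291,236) is the only blue goblet, since its pink twins are ruled out. I'll confirm it in a crop.

```bash
cat > m.py <<'E'
from h import *
HS={'timer':((5,14),170,90),'blue':((105,125),110,30),'yellow':((22,32),150,80),'green':((60,95),50,25),'pink':((160,180),80,80)}
def blobs(im,c,amin=40):
    hsv=cv2.cvtColor(im['color'],cv2.COLOR_BGR2HSV)
    (a,b),s,v=HS[c]
    m=cv2.inRange(hsv,(a,s,v),(b,255,255))
    n,l,st,ce=cv2.connectedComponentsWithStats(m)
    return [(ce[i].round(1).tolist(),st[i].tolist()) for i in range(1,n) if st[i][4]>amin]
E
python3 - <<'E'
from m import *
for f in('top0','scene0'):
    im=dict(np.load(f'/tmp/{f}.png.npz'))
    for c in HS: print(f,c,blobs(im,c))
a=cv2.imread('pics/top0.png')[110:310,230:510]; b=cv2.imread('pics/scene0.png')[160:330,150:510]
a=cv2.resize(a,None,fx=2,fy=2,interpolation=3);b=cv2.resize(b,None,fx=2.2,fy=2.2,interpolation=3)
cv2.imwrite('pics/c1.png',cv2.resize(cv2.imread('pics/top0.png')[110:310,240:507],(800,600),interpolation=2))
cv2.imwrite('pics/c2.png',b[:, :800])
im=dict(np.load('/tmp/top0.png.npz'))
print(onz(im,[[172,238],[218,229]],.005),onz(im,[[405,213],[447,200]],.006))
E
```

```text
top0 timer [([398.7, 212.5], [389, 199, 28, 27, 305]), ([345.7, 236.0], [337, 225, 19, 23, 308])]
top0 blue [([34.2, 171.7], [3, 143, 53, 56, 536]), ([15.9, 159.1], [7, 149, 21, 19, 65]), ([447.1, 201.7], [436, 193, 22, 18, 278]), ([297.2, 236.9], [293, 231, 9, 13, 73]), ([151.8, 264.1], [144, 243, 30, 31, 63]), ([231.0, 257.6], [212, 253, 37, 9, 42])]
top0 yellow [([310.3, 183.9], [300, 172, 20, 25, 232]), ([171.6, 237.9], [161, 227, 22, 23, 394])]
top0 green [([255.1, 63.2], [252, 51, 8, 26, 72]), ([332.3, 149.8], [323, 137, 19, 24, 163])]
top0 pink [([320.0, 279.8], [310, 269, 21, 22, 364]), ([280.0, 285.0], [269, 275, 22, 21, 343])]
scene0 timer [([311.8, 194.1], [302, 180, 20, 30, 429]), ([606.8, 324.3], [590, 267, 40, 102, 909]), ([630.2, 361.2], [625, 345, 11, 34, 231]), ([637.9, 373.1], [635, 361, 5, 22, 62])]
scene0 blue [([626.8, 207.8], [607, 166, 33, 72, 1509]), ([347.4, 216.1], [339, 202, 18, 30, 449]), ([372.9, 253.6], [360, 236, 29, 34, 62]), ([480.9, 298.3], [463, 272, 32, 47, 107])]
scene0 yellow [([299.4, 223.5], [290, 215, 19, 19, 300]), ([452.4, 286.0], [440, 277, 26, 19, 376])]
scene0 green [([318.9, 29.0], [296, 0, 49, 65, 2461]), ([253.4, 236.8], [243, 221, 21, 33, 575]), ([221.8, 324.0], [205, 301, 35, 49, 998])]
scene0 pink [([355.6, 189.2], [347, 177, 18, 28, 365]), ([384.8, 202.4], [375, 188, 20, 30, 410])]
[[0.510705   0.33839515 0.005     ]
 [0.51627394 0.22835231 0.005     ]] [[ 0.48898479 -0.20740102  0.006     ]
 [ 0.5046007  -0.31266316  0.006     ]]
```

View pics/c1.png

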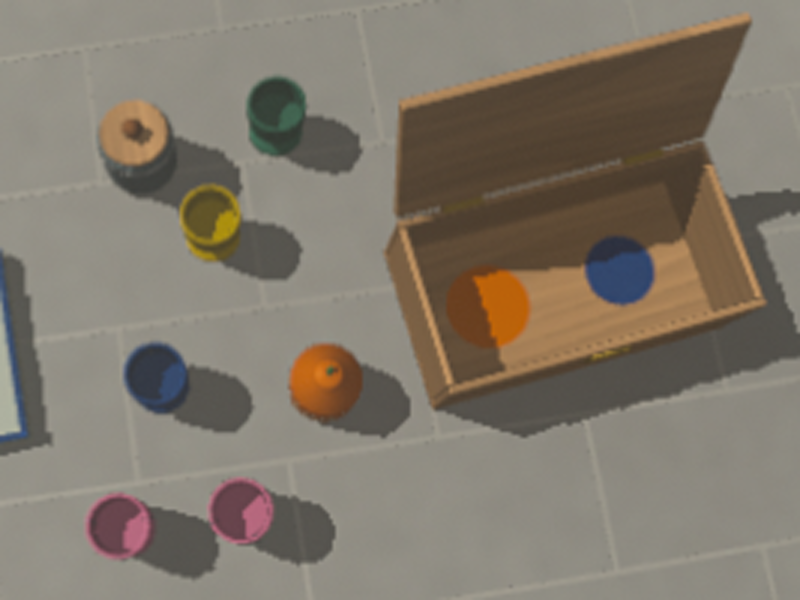

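The crop shows one blue goblet at crop (157,376), which is top-view pixel (292,235). The other goblets are clearly pink, yellow and green, so this is the blue cup. Next I work out positions from the rim circles and the spots.

```bash
python3 - <<'E'
from m import *
im=dict(np.load('/tmp/top0.png.npz')); sc=dict(np.load('/tmp/scene0.png.npz'))
def c(u,v): return [240+u*267/800,110+v/3]
P={'blue':(c(157,376),.06),'yellow':(c(211,215),.06),'green':(c(276,105),.06),'crock':(c(136,133),.066),'timer':(c(326,381),.042)}
for k,(uv,z) in P.items():
    p=onz(im,[uv],z)[0]; print(k,p.round(4),np.hypot(p[0],p[1]).round(3),proj(sc,p).round(1))
o,b=onz(im,[c(488,307),c(620,270)],.006); y,g=onz(im,[[171.6,237.9],[218,229.3]],.005)
for n,p,q in(('case',o,b),('tray',y,g)):
    d=p-q; print(n,(p+q)/2,np.linalg.norm(d),np.arctan2(-d[0],d[1]), p,q)
# lid top corners triangulate: top (488,117),(374,144?) 
E
```

```text
blue [0.4675 0.0553 0.06  ] 0.471 [[347.5 204.8]]
yellow [5.809e-01 1.000e-04 6.000e-02] 0.581 [[298. 219.]]
green [ 0.6601 -0.0611  0.06  ] 0.663 [[252.7 225.8]]
crock [0.6513 0.047  0.066 ] 0.653 [[294.3 241.3]]
timer [ 0.4484 -0.0656  0.042 ] 0.453 [[310.8 190.6]]
case [ 0.49796162 -0.25762814  0.006     ] 0.11052021107039424 0.1209260151419836 [ 0.49129551 -0.20277158  0.006     ] [ 0.50462773 -0.3124847   0.006     ]
tray [0.51332254 0.28387413 0.005     ] 0.1110148304674881 0.04050285658672644 [0.51107494 0.33933602 0.005     ] [0.51557013 0.22841224 0.005     ]
```

```bash
cat >> h.py <<'E'
def go(*T,yaw=None):
    "slide (mm) and turn from measured pose to each TCP target"
    s=ctrl.get_state(); M=R.from_rotvec(s['tool_rot']).as_matrix(); p=s['position']
    print('t',round(s['time'],2),'p',p.round(4),'yaw',np.arctan2(M[1,0],M[0,0]).round(3),'tilt',M[:2,2].round(3),'w',round(s['grip_width'],3),'F',s['ft_force'].round(1),s['grip_force'],'q',s['joint_positions'].round(2))
    for t in T: print(t,((np.array(t)-p)@M*1000).round(0))
    if yaw is not None: 
        A=R.from_euler('ZX',[yaw,np.pi]).as_matrix(); print('rot',R.from_matrix(M.T@A).as_rotvec().round(3))
E
python3 -c "
from h import *
go((.30,-.40,.22),(.448,-.066,.18),yaw=.12)"
```

```text
t 0.15 p [ 0.2256 -0.6092  0.2437] yaw 0.355 tilt [-0.001  0.001] w 1.001 F [ 0.8  0.6 -0. ] 0.0 q [ 1.23  0.32 -0.07  1.45  0.02  1.37 -0.06]
(0.3, -0.4, 0.22) [ 142. -170.   24.]
(0.448, -0.066, 0.18) [ 397. -432.   64.]
rot [-0.001  0.     0.235]
```

Call:
send_rows([
  {"claw":1,"slide":[28,-34,5],"delta_rot":[0,0,0.047]},
  {"claw":1,"slide":[57,-68,10],"delta_rot":[0,0,0.094]},
  {"claw":1,"slide":[85,-102,14],"delta_rot":[0,0,0.141]},
  {"claw":1,"slide":[114,-136,19],"delta_rot":[0,0,0.188]},
  {"claw":1,"slide":[142,-170,24],"delta_rot":[0,0,0.235]},
])

```text
time: 0.65
position: [0.3003, -0.3988, 0.2201]
tool_rot: [-3.136, -0.185, 0.0]
ft_force: [0.2, -0.2, 0.1]
grip_width: 0.999
grip_force: 0.0
```

```bash
python3 -c "
from h import *
go((.375,-.23,.2),(.448,-.066,.18),yaw=.12)"
```

```text
t 0.65 p [ 0.3003 -0.3988  0.2201] yaw 0.118 tilt [-0.  0.] w 0.999 F [ 0.2 -0.2  0.1] 0.0 q [ 1.05  0.02 -0.18  1.85  0.    1.27 -0.58]
(0.375, -0.23, 0.2) [  94. -159.   20.]
(0.448, -0.066, 0.18) [ 186. -313.   40.]
rot [-0.     0.    -0.002]
```

Call:
send_rows([
  {"claw":1,"slide":[26,-42,5],"delta_rot":[0,0,0]},
  {"claw":1,"slide":[52,-84,10],"delta_rot":[0,0,0]},
  {"claw":1,"slide":[78,-126,15],"delta_rot":[0,0,0]},
  {"claw":1,"slide":[104,-168,20],"delta_rot":[0,0,0]},
  {"claw":1,"slide":[128,-209,25],"delta_rot":[0,0,0]},
])

```text
time: 1.15
position: [0.4024, -0.1759, 0.1954]
tool_rot: [3.135, 0.188, 0.0]
ft_force: [1.2, -1.2, 0.5]
grip_width: 1.0
grip_force: 0.0
```

Call:
send_rows([
  {"claw":1,"slide":[22,-38,5],"delta_rot":[0,0,0]},
  {"claw":1,"slide":[44,-76,10],"delta_rot":[0,0,0]},
  {"claw":1,"slide":[58,-104,15],"delta_rot":[0,0,0]},
  {"claw":1,"slide":[58,-104,15],"delta_rot":[0,0,0]},
])

```text
time: 1.55
position: [0.4478, -0.0627, 0.1801]
tool_rot: [-3.133, -0.201, 0.0]
ft_force: [-0.4, -1.9, -0.6]
grip_width: 1.0
grip_force: 0.0
```

```bash
python3 -c "
from h import *
go((.448,-.066,.043),yaw=.12)
im=save('wrist','w1.png');print(im['pose'].round(3).tolist(),proj(im,[.4484,-.0656,.042]))"
```

```text
t 1.55 p [ 0.4478 -0.0627  0.1801] yaw 0.128 tilt [-0.     0.002] w 1.0 F [-0.4 -1.9 -0.6] 0.0 q [ 0.7  -0.04 -0.6   1.98 -0.03  1.19 -1.33]
(0.448, -0.066, 0.043) [ -0.   4. 137.]
rot [-0.002  0.     0.008]
[[0.128, -0.962, -0.241, 0.513], [-0.992, -0.124, -0.03, -0.055], [-0.001, 0.243, -0.97, 0.321], [0.0, 0.0, 0.0, 1.0]] [[330.37175192 195.3043374 ]]
```

View pics/w1.png

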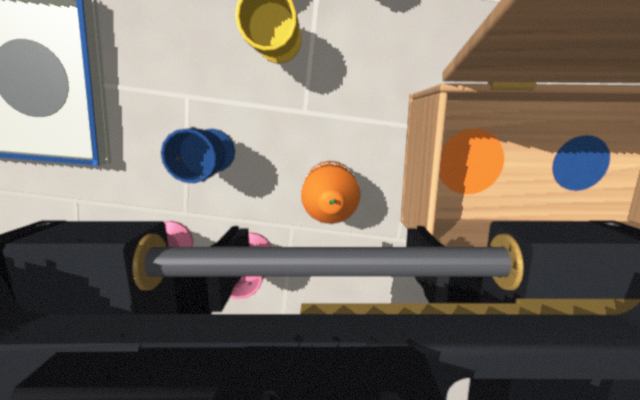

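The wrist view shows the timer at (330,194), where (330,195) was predicted. The blue rim is near (190,157), the orange spot at (472,160) and the blue spot at (581,163). I descend on the timer and grip it.

Call:
send_rows([
  {"claw":1,"slide":[0,3,35],"delta_rot":[0,0,0]},
  {"claw":1,"slide":[0,3,70],"delta_rot":[0,0,0]},
  {"claw":1,"slide":[0,3,105],"delta_rot":[0,0,0]},
  {"claw":1,"slide":[0,3,136],"delta_rot":[0,0,0]},
  {"claw":1,"slide":[0,3,136],"delta_rot":[0,0,0]},
])

```text
time: 2.1
position: [0.4469, -0.0724, 0.0444]
tool_rot: [3.135, 0.185, -0.004]
ft_force: [0.5, -0.4, -0.1]
grip_width: 1.001
grip_force: 0.0
```

Call:
send_rows([
  {"claw":-0.2,"slide":[0,0,0],"delta_rot":[0,0,0]},
  {"claw":-0.2,"slide":[0,0,0],"delta_rot":[0,0,0]},
  {"claw":-0.2,"slide":[0,0,0],"delta_rot":[0,0,0]},
  {"claw":-0.2,"slide":[0,0,0],"delta_rot":[0,0,0]},
  {"claw":-0.2,"slide":[0,0,0],"delta_rot":[0,0,0]},
], grip_force=15)

```text
time: 2.6
position: [0.4473, -0.0706, 0.0445]
tool_rot: [-3.136, -0.188, 0.0]
ft_force: [0.1, 1.4, 0.6]
grip_width: 0.628
grip_force: 0.6
```

```bash
python3 -c "
from h import *
im=dict(np.load('/tmp/w1.png.npz'))
print(onz(im,[[472,160],[581,163]],.006),onz(im,[[190,157]],.06),onz(im,[[32,78]],.005))
go((.4913,-.2028,.19),(.4913,-.2028,.052),yaw=.12)"
```

```text
[[ 0.49461415 -0.20385807  0.006     ]
 [ 0.50550587 -0.31292604  0.006     ]] [[0.47010014 0.05557818 0.06      ]] [[0.51673977 0.22813932 0.005     ]]
t 2.6 p [ 0.4473 -0.0706  0.0445] yaw 0.12 tilt [-0.  0.] w 0.628 F [0.1 1.4 0.6] 0.6264264784829265 q [ 0.67  0.15 -0.6   2.12  0.11  0.9  -1.44]
(0.4913, -0.2028, 0.19) [  28.  136. -146.]
(0.4913, -0.2028, 0.052) [ 28. 136.  -8.]
rot [-0.  0. -0.]
```

Call:
send_rows([
  {"claw":-0.2,"slide":[0,0,0],"delta_rot":[0,0,0]},
  {"claw":-0.2,"slide":[0,0,-20],"delta_rot":[0,0,0]},
  {"claw":-0.2,"slide":[0,0,-60],"delta_rot":[0,0,0]},
  {"claw":-0.2,"slide":[0,0,-100],"delta_rot":[0,0,0]},
  {"claw":-0.2,"slide":[0,0,-135],"delta_rot":[0,0,0]},
])

```text
time: 3.1
position: [0.4474, -0.0709, 0.1812]
tool_rot: [3.135, 0.188, 0.001]
ft_force: [1.1, 0.4, -1.6]
grip_width: 0.613
grip_force: 15.0
```

Call:
send_rows([
  {"claw":-0.2,"slide":[6,28,0],"delta_rot":[0,0,0]},
  {"claw":-0.2,"slide":[12,58,0],"delta_rot":[0,0,0]},
  {"claw":-0.2,"slide":[20,93,0],"delta_rot":[0,0,0]},
  {"claw":-0.2,"slide":[26,125,0],"delta_rot":[0,0,0]},
  {"claw":-0.2,"slide":[29,137,0],"delta_rot":[0,0,0]},
])

```text
time: 3.6
position: [0.4923, -0.2075, 0.1789]
tool_rot: [3.135, 0.181, -0.001]
ft_force: [-0.3, 0.2, -2.4]
grip_width: 0.607
grip_force: 15.0
```

Call:
send_rows([
  {"claw":-0.2,"slide":[0,0,0],"delta_rot":[0,0,0]},
])

```text
time: 3.7
position: [0.4924, -0.2052, 0.1788]
tool_rot: [-3.136, -0.183, 0.001]
ft_force: [0.1, 1.2, -1.8]
grip_width: 0.607
grip_force: 15.0
```

```bash
python3 -c "
from h import *
go((.492,-.203,.051),yaw=.12)
im=save('wrist','w2.png')"
```

```text
t 3.7 p [ 0.4924 -0.2052  0.1788] yaw 0.117 tilt [-0.001  0.001] w 0.607 F [ 0.1  1.2 -1.8] 14.99699375795899 q [ 0.81  0.15 -0.5   1.81  0.08  1.2  -1.17]
(0.492, -0.203, 0.051) [  0.  -2. 128.]
rot [-0.001  0.001 -0.003]
```

View pics/w2.png

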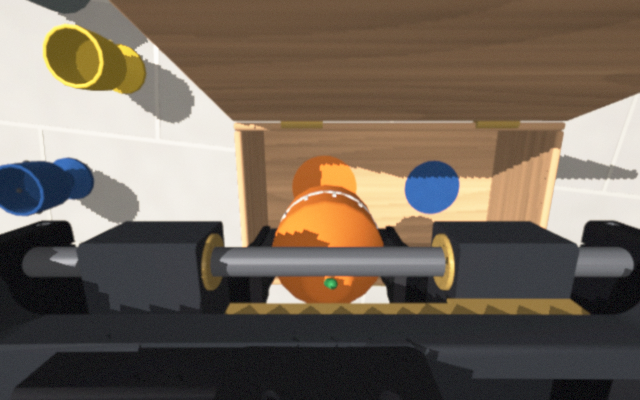

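The timer is held upright, with its stalk at (331,283), and the orange spot shows behind it. I lower it slowly.

Call:
send_rows([
  {"claw":-0.2,"slide":[0,-2,30],"delta_rot":[0,0,0]},
  {"claw":-0.2,"slide":[0,-2,60],"delta_rot":[0,0,0]},
  {"claw":-0.2,"slide":[0,-2,85],"delta_rot":[0,0,0]},
  {"claw":-0.2,"slide":[0,-2,105],"delta_rot":[0,0,0]},
  {"claw":-0.2,"slide":[0,-2,115],"delta_rot":[0,0,0]},
])

```text
time: 4.25
position: [0.491, -0.1988, 0.0628]
tool_rot: [-3.134, -0.192, 0.005]
ft_force: [-0.2, 0.3, -2.2]
grip_width: 0.608
grip_force: 15.0
```

Call:
send_rows([
  {"claw":-0.2,"slide":[0,0,4],"delta_rot":[0,0,0]},
  {"claw":-0.2,"slide":[0,0,8],"delta_rot":[0,0,0]},
  {"claw":-0.2,"slide":[0,0,12],"delta_rot":[0,0,0]},
  {"claw":-0.2,"slide":[0,0,13],"delta_rot":[0,0,0]},
  {"claw":-0.2,"slide":[0,0,13],"delta_rot":[0,0,0]},
])

```text
time: 4.75
position: [0.4927, -0.2015, 0.0519]
tool_rot: [3.136, 0.188, 0.001]
ft_force: [0.6, 0.4, -2.2]
grip_width: 0.611
grip_force: 15.0
```

Call:
send_rows([
  {"claw":-0.2,"slide":[0,0,1],"delta_rot":[0,0,0]},
  {"claw":-0.2,"slide":[0,0,2],"delta_rot":[0,0,0]},
  {"claw":-0.2,"slide":[0,0,2],"delta_rot":[0,0,0]},
])

```text
time: 5.05
position: [0.4928, -0.2016, 0.0505]
tool_rot: [3.135, 0.188, 0.001]
ft_force: [-2.5, 1.5, 4.7]
grip_width: 0.607
grip_force: 15.0
```

Contact at +4.7 N. I open partway, because the wall is close, and rise.

Call:
send_rows([
  {"claw":0.5,"slide":[0,0,0],"delta_rot":[0,0,0]},
  {"claw":0.5,"slide":[0,0,0],"delta_rot":[0,0,0]},
  {"claw":0.5,"slide":[0,0,0],"delta_rot":[0,0,0]},
  {"claw":0.5,"slide":[0,0,0],"delta_rot":[0,0,0]},
])

```text
time: 5.45
position: [0.4924, -0.2014, 0.0494]
tool_rot: [3.136, 0.188, -0.0]
ft_force: [-0.1, 0.3, 0.3]
grip_width: 0.745
grip_force: 0.0
```

Call:
send_rows([
  {"claw":0.5,"slide":[0,0,-15],"delta_rot":[0,0,0]},
  {"claw":0.5,"slide":[0,0,-40],"delta_rot":[0,0,0]},
  {"claw":0.5,"slide":[0,0,-75],"delta_rot":[0,0,0]},
  {"claw":0.5,"slide":[0,0,-110],"delta_rot":[0,0,0]},
  {"claw":0.5,"slide":[0,0,-130],"delta_rot":[0,0,0]},
])

```text
time: 5.95
position: [0.4939, -0.2016, 0.1838]
tool_rot: [3.133, 0.189, 0.007]
ft_force: [0.4, -0.1, -0.4]
grip_width: 0.752
grip_force: 0.0
```

```bash
python3 -c "
from h import *
save('top','t2.png')
go((.4685,.0555,.17),(.4685,.0555,.048),yaw=.12)"
```

```text
t 6.0 p [ 0.4953 -0.2021  0.1864] yaw 0.12 tilt [ 0.008 -0.004] w 0.752 F [ 1.3 -0.5  2.1] 0.0 q [ 0.81  0.14 -0.51  1.81  0.07  1.21 -1.17]
(0.4685, 0.0555, 0.17) [   4. -259.   15.]
(0.4685, 0.0555, 0.048) [   3. -260.  137.]
rot [ 0.005 -0.008  0.   ]
```

Call:
send_rows([
  {"claw":1,"slide":[1,-48,2],"delta_rot":[0,0,0]},
  {"claw":1,"slide":[3,-96,4],"delta_rot":[0,0,0]},
  {"claw":1,"slide":[4,-144,6],"delta_rot":[0,0,0]},
  {"claw":1,"slide":[5,-192,8],"delta_rot":[0,0,0]},
  {"claw":1,"slide":[7,-240,10],"delta_rot":[0,0,0]},
])

```text
time: 6.5
position: [0.4702, 0.0395, 0.17]
tool_rot: [3.135, 0.188, 0.002]
ft_force: [0.4, 0.7, 0.5]
grip_width: 0.989
grip_force: 0.0
```

Call:
send_rows([
  {"claw":1,"slide":[0,-18,0],"delta_rot":[0,0,0]},
  {"claw":1,"slide":[0,-18,0],"delta_rot":[0,0,0]},
  {"claw":1,"slide":[0,-18,0],"delta_rot":[0,0,0]},
])

```text
time: 6.8
position: [0.4686, 0.0552, 0.1698]
tool_rot: [3.135, 0.189, 0.0]
ft_force: [-0.7, 0.1, 0.4]
grip_width: 0.998
grip_force: 0.0
```

```bash
python3 -c "
from h import *
save('wrist','w3.png')
go((.4685,.0555,.048),yaw=.12)"
```

```text
t 6.85 p [0.4687 0.0544 0.1697] yaw 0.118 tilt [ 0.    -0.001] w 1.0 F [ 0.8 -0.7  0. ] 0.0 q [ 0.56  0.03 -0.73  1.95  0.02  1.17 -1.63]
(0.4685, 0.0555, 0.048) [ -0.  -1. 122.]
rot [ 0.001 -0.    -0.002]
```

View pics/w3.png

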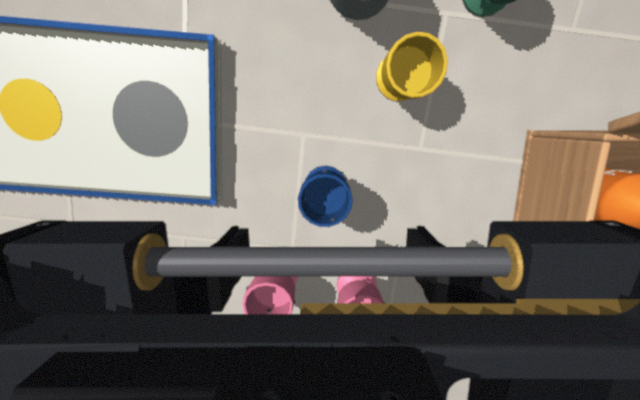

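View pics/t2.png

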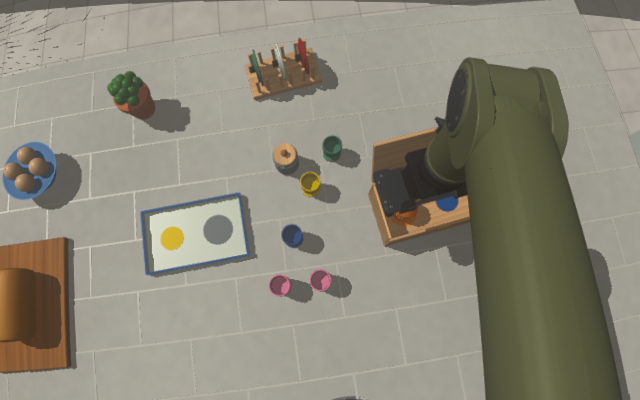

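The blue cup sits at (325,198), centred between the fingers, and the timer stays in the case. Descend and grip.

Call:
send_rows([
  {"claw":1,"slide":[0,0,35],"delta_rot":[0,0,0]},
  {"claw":1,"slide":[0,0,70],"delta_rot":[0,0,0]},
  {"claw":1,"slide":[0,0,100],"delta_rot":[0,0,0]},
  {"claw":1,"slide":[0,0,121],"delta_rot":[0,0,0]},
  {"claw":1,"slide":[0,0,121],"delta_rot":[0,0,0]},
])

```text
time: 7.35
position: [0.4661, 0.0536, 0.0457]
tool_rot: [-3.136, -0.184, 0.01]
ft_force: [-0.3, -0.3, 0.0]
grip_width: 0.998
grip_force: 0.0
```

Call:
send_rows([
  {"claw":-0.3,"slide":[0,0,0],"delta_rot":[0,0,0]},
  {"claw":-0.3,"slide":[0,0,0],"delta_rot":[0,0,0]},
  {"claw":-0.3,"slide":[0,0,0],"delta_rot":[0,0,0]},
  {"claw":-0.3,"slide":[0,0,0],"delta_rot":[0,0,0]},
  {"claw":-0.3,"slide":[0,0,0],"delta_rot":[0,0,0]},
], grip_force=12)

```text
time: 7.85
position: [0.469, 0.0555, 0.0491]
tool_rot: [3.135, 0.188, 0.002]
ft_force: [-0.6, -1.0, -0.1]
grip_width: 0.63
grip_force: 0.0
```

Call:
send_rows([
  {"claw":-0.3,"slide":[0,0,0],"delta_rot":[0,0,0]},
  {"claw":-0.3,"slide":[0,0,0],"delta_rot":[0,0,0]},
  {"claw":-0.3,"slide":[0,0,0],"delta_rot":[0,0,0]},
])

```text
time: 8.15
position: [0.4687, 0.0558, 0.0488]
tool_rot: [3.136, 0.188, 0.0]
ft_force: [-1.0, 1.0, 2.6]
grip_width: 0.509
grip_force: 12.0
```

Call:
send_rows([
  {"claw":-0.3,"slide":[0,0,-15],"delta_rot":[0,0,0]},
  {"claw":-0.3,"slide":[0,0,-50],"delta_rot":[0,0,0]},
  {"claw":-0.3,"slide":[0,0,-90],"delta_rot":[0,0,0]},
  {"claw":-0.3,"slide":[0,0,-125],"delta_rot":[0,0,0]},
  {"claw":-0.3,"slide":[0,0,-140],"delta_rot":[0,0,0]},
])

```text
time: 8.65
position: [0.47, 0.0559, 0.1917]
tool_rot: [3.135, 0.188, 0.007]
ft_force: [0.6, 0.1, -0.9]
grip_width: 0.51
grip_force: 12.0
```

Call:
send_rows([
  {"claw":-0.3,"slide":[-1,25,0],"delta_rot":[0,0,0]},
  {"claw":-0.3,"slide":[-2,65,0],"delta_rot":[0,0,0]},
  {"claw":-0.3,"slide":[-3,110,0],"delta_rot":[0,0,0]},
  {"claw":-0.3,"slide":[-4,155,0],"delta_rot":[0,0,0]},
  {"claw":-0.3,"slide":[-5,200,0],"delta_rot":[0,0,0]},
])

```text
time: 9.15
position: [0.4871, -0.1453, 0.1883]
tool_rot: [3.135, 0.188, -0.001]
ft_force: [0.7, 0.3, 0.1]
grip_width: 0.51
grip_force: 12.0
```

Call:
send_rows([
  {"claw":-0.3,"slide":[-1,45,0],"delta_rot":[0,0,0]},
  {"claw":-0.3,"slide":[-2,90,0],"delta_rot":[0,0,0]},
  {"claw":-0.3,"slide":[-3,130,0],"delta_rot":[0,0,0]},
  {"claw":-0.3,"slide":[-3,160,0],"delta_rot":[0,0,0]},
  {"claw":-0.3,"slide":[-3,170,0],"delta_rot":[0,0,0]},
])

```text
time: 9.65
position: [0.5034, -0.3171, 0.1875]
tool_rot: [3.136, 0.18, -0.002]
ft_force: [-0.6, -0.0, -0.8]
grip_width: 0.51
grip_force: 12.0
```

Call:
send_rows([
  {"claw":-0.3,"slide":[0,0,0],"delta_rot":[0,0,0]},
  {"claw":-0.3,"slide":[0,0,0],"delta_rot":[0,0,0]},
])

```text
time: 9.85
position: [0.505, -0.3107, 0.1882]
tool_rot: [-3.134, -0.191, 0.001]
ft_force: [0.5, -0.7, -0.2]
grip_width: 0.509
grip_force: 12.0
```

```bash
python3 -c "
from h import *
go((.505,-.3127,.0545),yaw=.12)"
```

```text
t 9.85 p [ 0.505  -0.3107  0.1882] yaw 0.122 tilt [-0.001  0.002] w 0.509 F [ 0.5 -0.7 -0.2] 11.975876916958441 q [ 0.88  0.27 -0.44  1.66  0.12  1.24 -1.03]
(0.505, -0.3127, 0.0545) [ -0.   2. 134.]
rot [-0.002  0.     0.002]
```

Call:
send_rows([
  {"claw":-0.3,"slide":[0,1,30],"delta_rot":[0,0,0]},
  {"claw":-0.3,"slide":[0,1,65],"delta_rot":[0,0,0]},
  {"claw":-0.3,"slide":[0,1,95],"delta_rot":[0,0,0]},
  {"claw":-0.3,"slide":[0,1,112],"delta_rot":[0,0,0]},
  {"claw":-0.3,"slide":[0,1,120],"delta_rot":[0,0,0]},
])

```text
time: 10.35
position: [0.5043, -0.3106, 0.0668]
tool_rot: [-3.133, -0.193, 0.004]
ft_force: [0.5, 0.5, -0.3]
grip_width: 0.507
grip_force: 12.0
```

Call:
send_rows([
  {"claw":-0.3,"slide":[0,0,4],"delta_rot":[0,0,0]},
  {"claw":-0.3,"slide":[0,0,8],"delta_rot":[0,0,0]},
  {"claw":-0.3,"slide":[0,0,11],"delta_rot":[0,0,0]},
  {"claw":-0.3,"slide":[0,0,13],"delta_rot":[0,0,0]},
  {"claw":-0.3,"slide":[0,0,13],"delta_rot":[0,0,0]},
])

```text
time: 10.85
position: [0.505, -0.3138, 0.0558]
tool_rot: [3.136, 0.188, 0.0]
ft_force: [0.4, -0.4, -1.3]
grip_width: 0.509
grip_force: 12.0
```

Call:
send_rows([
  {"claw":-0.3,"slide":[0,0,1],"delta_rot":[0,0,0]},
  {"claw":-0.3,"slide":[0,0,1.5],"delta_rot":[0,0,0]},
  {"claw":-0.3,"slide":[0,0,1.5],"delta_rot":[0,0,0]},
])

```text
time: 11.15
position: [0.5053, -0.3139, 0.0548]
tool_rot: [3.135, 0.188, 0.001]
ft_force: [-0.4, 1.0, 4.1]
grip_width: 0.508
grip_force: 12.0
```

Contact. Release and rise.

Call:
send_rows([
  {"claw":0.35,"slide":[0,0,0],"delta_rot":[0,0,0]},
  {"claw":0.35,"slide":[0,0,0],"delta_rot":[0,0,0]},
  {"claw":0.35,"slide":[0,0,0],"delta_rot":[0,0,0]},
  {"claw":0.35,"slide":[0,0,0],"delta_rot":[0,0,0]},
])

```text
time: 11.55
position: [0.5048, -0.3137, 0.0538]
tool_rot: [-3.136, -0.188, 0.0]
ft_force: [0.1, 0.8, -0.1]
grip_width: 0.667
grip_force: 0.0
```

Call:
send_rows([
  {"claw":0.35,"slide":[0,0,-15],"delta_rot":[0,0,0]},
  {"claw":0.35,"slide":[0,0,-40],"delta_rot":[0,0,0]},
  {"claw":0.35,"slide":[0,0,-80],"delta_rot":[0,0,0]},
  {"claw":0.35,"slide":[0,0,-120],"delta_rot":[0,0,0]},
  {"claw":0.35,"slide":[0,0,-135],"delta_rot":[0,0,0]},
])

```text
time: 12.05
position: [0.5072, -0.3146, 0.195]
tool_rot: [3.131, 0.188, 0.01]
ft_force: [0.1, -0.1, 0.5]
grip_width: 0.675
grip_force: 0.0
```

```bash
python3 -c "
from h import *
go((.5815,0,.18),(.5815,0,.048),yaw=.12)"
```

```text
t 12.05 p [ 0.5072 -0.3146  0.195 ] yaw 0.12 tilt [ 0.007 -0.005] w 0.675 F [ 0.1 -0.1  0.5] 0.0 q [ 0.89  0.26 -0.44  1.65  0.12  1.25 -1.03]
(0.5815, 0, 0.18) [ 111. -304.   14.]
(0.5815, 0, 0.048) [ 111. -304.  146.]
rot [ 0.005 -0.006 -0.   ]
```

Call:
send_rows([
  {"claw":1,"slide":[0,-48,0],"delta_rot":[0,0,0]},
  {"claw":1,"slide":[0,-96,0],"delta_rot":[0,0,0]},
  {"claw":1,"slide":[0,-144,0],"delta_rot":[0,0,0]},
  {"claw":1,"slide":[0,-192,0],"delta_rot":[0,0,0]},
  {"claw":1,"slide":[0,-240,0],"delta_rot":[0,0,0]},
])

```text
time: 12.55
position: [0.4756, -0.0735, 0.1894]
tool_rot: [3.135, 0.188, 0.0]
ft_force: [0.3, 0.3, 0.2]
grip_width: 0.974
grip_force: 0.0
```

Call:
send_rows([
  {"claw":1,"slide":[0,-48,0],"delta_rot":[0,0,0]},
  {"claw":1,"slide":[30,-64,4],"delta_rot":[0,0,0]},
  {"claw":1,"slide":[75,-64,8],"delta_rot":[0,0,0]},
  {"claw":1,"slide":[112,-64,11],"delta_rot":[0,0,0]},
  {"claw":1,"slide":[112,-64,11],"delta_rot":[0,0,0]},
])

```text
time: 13.05
position: [0.5826, 0.0025, 0.1765]
tool_rot: [-3.132, -0.189, 0.001]
ft_force: [-0.6, -0.3, 0.7]
grip_width: 0.997
grip_force: 0.0
```

Call:
send_rows([
  {"claw":1,"slide":[0,0,0],"delta_rot":[0,0,0]},
  {"claw":1,"slide":[0,0,0],"delta_rot":[0,0,0]},
])

```text
time: 13.25
position: [0.5788, 0.0014, 0.1782]
tool_rot: [3.135, 0.188, -0.001]
ft_force: [-0.1, 0.7, 0.4]
grip_width: 0.999
grip_force: 0.0
```

```bash
python3 -c "
from m import *
im=save('wrist','w4.png')
go((.5815,0,.048),yaw=.12)
s=ctrl.get_image('top')
HS['gr']=((85,130),15,20)
print('yellow',blobs(im,'yellow',100),proj(im,[.581,0,.06]))
print('top timer/blue',blobs(s,'timer'),blobs(s,'blue')); cv2.imwrite('pics/t4.png',cv2.resize(s['color'][100:300,240:507],(800,600),interpolation=2)); np.savez('/tmp/t4.npz',**s)"
```

```text
t 13.3 p [0.5788 0.0012 0.1785] yaw 0.12 tilt [-0.    -0.001] w 0.999 F [ 0.8 -0.2  0.2] 0.0 q [ 0.54  0.28 -0.69  1.7   0.19  1.23 -1.64]
(0.5815, 0, 0.048) [  3.   1. 130.]
rot [ 0.001  0.    -0.   ]
yellow [([327.8, 192.9], [302, 163, 53, 58, 2320]), ([9.5, 213.7], [0, 190, 24, 45, 778])] [[328.73782181 198.40138737]]
top timer/blue [] [([34.8, 171.0], [3, 143, 53, 56, 507]), ([15.7, 159.0], [7, 149, 21, 19, 66]), ([449.8, 198.1], [436, 184, 29, 27, 368]), ([146.0, 261.2], [144, 243, 11, 31, 44]), ([231.0, 257.6], [212, 253, 37, 9, 42])]
```

View pics/w4.png

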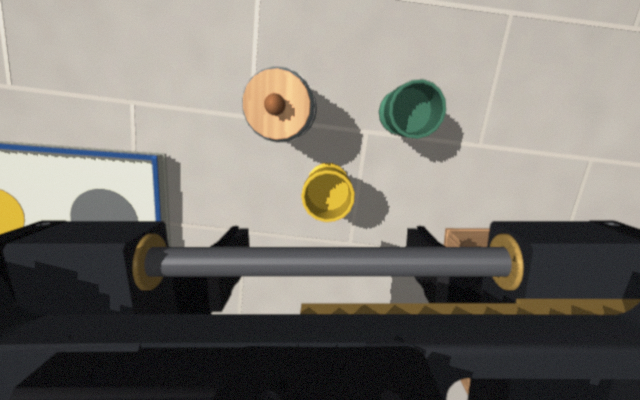

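View pics/t4.png

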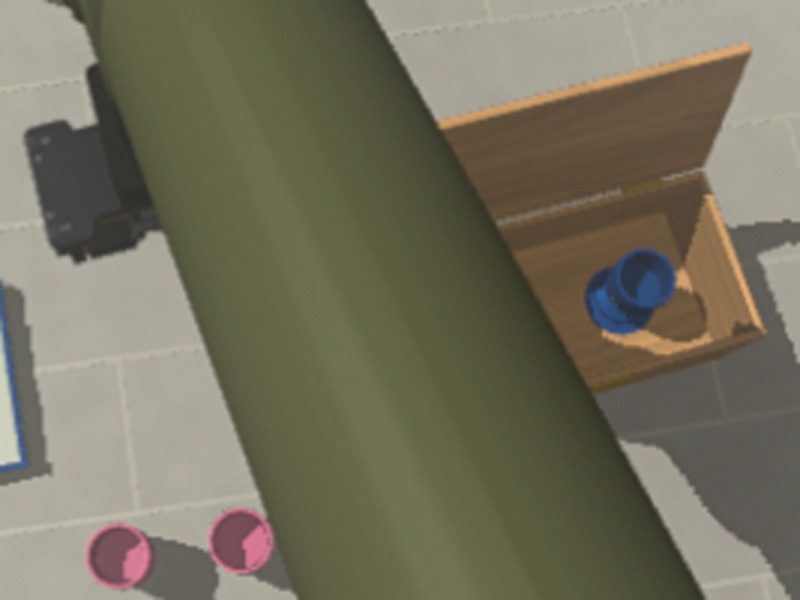

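The wrist view shows the yellow cup rim at (328,195), as predicted, with the crock at (278,104) and the green cup at (415,110). The top view shows the blue cup standing upright in the case. Descend on the yellow cup, and check positions in the same go.

Call:
send_rows([
  {"claw":1,"slide":[3,1,35],"delta_rot":[0,0,0]},
  {"claw":1,"slide":[3,1,70],"delta_rot":[0,0,0]},
  {"claw":1,"slide":[3,1,105],"delta_rot":[0,0,0]},
  {"claw":1,"slide":[3,1,130],"delta_rot":[0,0,0]},
  {"claw":1,"slide":[3,1,130],"delta_rot":[0,0,0]},
])

```text
time: 13.85
position: [0.5794, 0.0, 0.0452]
tool_rot: [3.136, 0.187, -0.01]
ft_force: [-0.6, 0.0, -0.1]
grip_width: 1.0
grip_force: 0.0
```

Call:
send_rows([
  {"claw":-0.3,"slide":[0,0,0],"delta_rot":[0,0,0]},
  {"claw":-0.3,"slide":[0,0,0],"delta_rot":[0,0,0]},
  {"claw":-0.3,"slide":[0,0,0],"delta_rot":[0,0,0]},
  {"claw":-0.3,"slide":[0,0,0],"delta_rot":[0,0,0]},
  {"claw":-0.3,"slide":[0,0,0],"delta_rot":[0,0,0]},
], grip_force=12)

```text
time: 14.35
position: [0.5833, 0.0008, 0.0488]
tool_rot: [3.136, 0.188, 0.002]
ft_force: [-0.2, 0.1, 0.0]
grip_width: 0.631
grip_force: 0.0
```

Call:
send_rows([
  {"claw":-0.3,"slide":[0,0,0],"delta_rot":[0,0,0]},
  {"claw":-0.3,"slide":[0,0,0],"delta_rot":[0,0,0]},
  {"claw":-0.3,"slide":[0,0,0],"delta_rot":[0,0,0]},
])

```text
time: 14.65
position: [0.5831, 0.001, 0.0483]
tool_rot: [3.136, 0.188, 0.001]
ft_force: [-0.8, -0.3, 3.0]
grip_width: 0.52
grip_force: 12.0
```

```bash
python3 -c "
from m import *
im=dict(np.load('/tmp/w4.png.npz')); s=dict(np.load('/tmp/t4.npz'))
print('blue',onz(s,[[240+645*267/800,100+279/3]],.066),'crock',onz(im,[[278,104]],.066),'knob',onz(im,[[275,103]],.08),'green',onz(im,[[416,108]],.06))
go((.511,.339,.17),(.511,.339,.053),yaw=.12)"
```

```text
blue [[ 0.50576056 -0.31316801  0.066     ]] crock [[0.65275316 0.04848268 0.066     ]] knob [[0.65270567 0.04854099 0.08      ]] green [[ 0.66307182 -0.0601892   0.06      ]]
t 14.65 p [0.5831 0.001  0.0483] yaw 0.12 tilt [ 0. -0.] w 0.52 F [-0.8 -0.3  3. ] 11.991886515643273 q [ 0.49  0.43 -0.64  1.81  0.3   1.   -1.73]
(0.511, 0.339, 0.17) [ -31. -344. -122.]
(0.511, 0.339, 0.053) [ -31. -344.   -5.]
rot [ 0. -0. -0.]
```

Call:
send_rows([
  {"claw":-0.3,"slide":[0,0,-15],"delta_rot":[0,0,0]},
  {"claw":-0.3,"slide":[0,0,-50],"delta_rot":[0,0,0]},
  {"claw":-0.3,"slide":[0,0,-90],"delta_rot":[0,0,0]},
  {"claw":-0.3,"slide":[0,0,-115],"delta_rot":[0,0,0]},
  {"claw":-0.3,"slide":[0,0,-122],"delta_rot":[0,0,0]},
])

```text
time: 15.15
position: [0.5849, 0.0013, 0.1743]
tool_rot: [3.135, 0.188, 0.01]
ft_force: [0.2, 0.5, -1.1]
grip_width: 0.524
grip_force: 12.0
```

Call:
send_rows([
  {"claw":-0.3,"slide":[-2,-25,0],"delta_rot":[0,0,0]},
  {"claw":-0.3,"slide":[-6,-65,0],"delta_rot":[0,0,0]},
  {"claw":-0.3,"slide":[-10,-105,0],"delta_rot":[0,0,0]},
  {"claw":-0.3,"slide":[-14,-145,0],"delta_rot":[0,0,0]},
  {"claw":-0.3,"slide":[-17,-185,0],"delta_rot":[0,0,0]},
])

```text
time: 15.65
position: [0.5427, 0.1835, 0.1693]
tool_rot: [3.135, 0.188, -0.002]
ft_force: [1.7, -0.4, -0.4]
grip_width: 0.521
grip_force: 12.0
```

Call:
send_rows([
  {"claw":-0.3,"slide":[-4,-40,0],"delta_rot":[0,0,0]},
  {"claw":-0.3,"slide":[-7,-80,0],"delta_rot":[0,0,0]},
  {"claw":-0.3,"slide":[-10,-120,0],"delta_rot":[0,0,0]},
  {"claw":-0.3,"slide":[-13,-148,0],"delta_rot":[0,0,0]},
  {"claw":-0.3,"slide":[-14,-159,0],"delta_rot":[0,0,0]},
])

```text
time: 16.15
position: [0.5084, 0.3422, 0.1694]
tool_rot: [-3.134, -0.196, 0.004]
ft_force: [-0.5, 0.4, -0.4]
grip_width: 0.52
grip_force: 12.0
```

Call:
send_rows([
  {"claw":-0.3,"slide":[0,0,0],"delta_rot":[0,0,0]},
  {"claw":-0.3,"slide":[0,0,0],"delta_rot":[0,0,0]},
])

```text
time: 16.35
position: [0.5117, 0.3367, 0.1694]
tool_rot: [3.134, 0.185, -0.001]
ft_force: [0.2, 0.0, -1.8]
grip_width: 0.524
grip_force: 12.0
```

```bash
python3 -c "
from h import *
go((.511,.339,.0535),yaw=.12)"
```

```text
t 16.35 p [0.5117 0.3367 0.1694] yaw 0.118 tilt [-0.    -0.002] w 0.524 F [ 0.2  0.  -1.8] 11.976040185982129 q [ 0.03  0.4  -0.82  1.62  0.31  1.25 -2.3 ]
(0.511, 0.339, 0.0535) [ -0.  -3. 116.]
rot [ 0.002  0.001 -0.002]
```

Call:
send_rows([
  {"claw":-0.3,"slide":[0,-1,30],"delta_rot":[0,0,0]},
  {"claw":-0.3,"slide":[0,-1,60],"delta_rot":[0,0,0]},
  {"claw":-0.3,"slide":[0,-1,85],"delta_rot":[0,0,0]},
  {"claw":-0.3,"slide":[0,-1,98],"delta_rot":[0,0,0]},
  {"claw":-0.3,"slide":[0,-1,104],"delta_rot":[0,0,0]},
])

```text
time: 16.85
position: [0.5113, 0.3373, 0.0646]
tool_rot: [3.134, 0.184, -0.003]
ft_force: [0.3, -1.0, -0.4]
grip_width: 0.52
grip_force: 12.0
```

Call:
send_rows([
  {"claw":-0.3,"slide":[0,0,4],"delta_rot":[0,0,0]},
  {"claw":-0.3,"slide":[0,0,8],"delta_rot":[0,0,0]},
  {"claw":-0.3,"slide":[0,0,11],"delta_rot":[0,0,0]},
  {"claw":-0.3,"slide":[0,0,11],"delta_rot":[0,0,0]},
])

```text
time: 17.25
position: [0.511, 0.3398, 0.0553]
tool_rot: [-3.136, -0.188, -0.001]
ft_force: [0.0, -0.5, -0.7]
grip_width: 0.521
grip_force: 12.0
```

Call:
send_rows([
  {"claw":-0.3,"slide":[0,0,1],"delta_rot":[0,0,0]},
  {"claw":-0.3,"slide":[0,0,2],"delta_rot":[0,0,0]},
  {"claw":-0.3,"slide":[0,0,2.5],"delta_rot":[0,0,0]},
  {"claw":-0.3,"slide":[0,0,2.5],"delta_rot":[0,0,0]},
])

```text
time: 17.65
position: [0.5111, 0.34, 0.0532]
tool_rot: [-3.136, -0.188, -0.001]
ft_force: [-0.7, 0.1, 4.5]
grip_width: 0.525
grip_force: 12.0
```

Call:
send_rows([
  {"claw":0.5,"slide":[0,0,0],"delta_rot":[0,0,0]},
  {"claw":0.5,"slide":[0,0,0],"delta_rot":[0,0,0]},
  {"claw":0.5,"slide":[0,0,0],"delta_rot":[0,0,0]},
  {"claw":0.5,"slide":[0,0,0],"delta_rot":[0,0,0]},
])

```text
time: 18.05
position: [0.5107, 0.3396, 0.0522]
tool_rot: [3.136, 0.188, -0.001]
ft_force: [0.3, -0.1, -0.6]
grip_width: 0.732
grip_force: 0.0
```

Call:
send_rows([
  {"claw":0.5,"slide":[0,0,-15],"delta_rot":[0,0,0]},
  {"claw":0.5,"slide":[0,0,-40],"delta_rot":[0,0,0]},
  {"claw":0.5,"slide":[0,0,-80],"delta_rot":[0,0,0]},
  {"claw":0.5,"slide":[0,0,-115],"delta_rot":[0,0,0]},
  {"claw":0.5,"slide":[0,0,-125],"delta_rot":[0,0,0]},
])

```text
time: 18.55
position: [0.5125, 0.3417, 0.1831]
tool_rot: [-3.132, -0.188, -0.011]
ft_force: [0.2, -0.3, 0.8]
grip_width: 0.749
grip_force: 0.0
```

```bash
python3 -c "
from h import *
go((.6525,.048,.18),(.6525,.048,.043),yaw=.12)"
```

```text
t 18.55 p [0.5125 0.3417 0.1831] yaw 0.12 tilt [0.007 0.004] w 0.749 F [ 0.2 -0.3  0.8] 0.0 q [ 0.03  0.39 -0.83  1.6   0.3   1.27 -2.3 ]
(0.6525, 0.048, 0.18) [104. 308.   3.]
(0.6525, 0.048, 0.043) [103. 309. 140.]
rot [-0.003 -0.007  0.   ]
```

Call:
send_rows([
  {"claw":1,"slide":[15,44,0],"delta_rot":[0,0,0]},
  {"claw":1,"slide":[30,88,0],"delta_rot":[0,0,0]},
  {"claw":1,"slide":[46,132,0],"delta_rot":[0,0,0]},
  {"claw":1,"slide":[61,176,0],"delta_rot":[0,0,0]},
  {"claw":1,"slide":[76,220,0],"delta_rot":[0,0,0]},
])

```text
time: 19.05
position: [0.613, 0.1285, 0.1778]
tool_rot: [3.136, 0.188, 0.0]
ft_force: [0.3, -0.4, 0.9]
grip_width: 0.989
grip_force: 0.0
```

Call:
send_rows([
  {"claw":1,"slide":[15,44,0],"delta_rot":[0,0,0]},
  {"claw":1,"slide":[29,86,0],"delta_rot":[0,0,0]},
  {"claw":1,"slide":[29,86,0],"delta_rot":[0,0,0]},
  {"claw":1,"slide":[29,86,0],"delta_rot":[0,0,0]},
])

```text
time: 19.45
position: [0.6518, 0.0467, 0.1771]
tool_rot: [-3.136, -0.183, 0.002]
ft_force: [-1.7, 1.3, -0.0]
grip_width: 0.998
grip_force: 0.0
```

```bash
python3 -c "
from m import *
im=save('wrist','w5.png')
go((.6525,.048,.043),yaw=.12)
s=ctrl.get_image('top'); np.savez('/tmp/t5.npz',**s)
print(blobs(s,'yellow'),proj(s,[.511,.339,.065]))"
```

```text
t 19.5 p [0.6513 0.049  0.1774] yaw 0.12 tilt [-0.001  0.001] w 1.0 F [ 0.1 -0.  -0.9] 0.0 q [ 0.42  0.45 -0.71  1.51  0.3   1.29 -1.77]
(0.6525, 0.048, 0.043) [  1.   1. 134.]
rot [-0.001  0.001 -0.   ]
[([163.9, 235.1], [152, 225, 20, 20, 94])] [[161.32681659 233.92705684]]
```

View pics/w5.png

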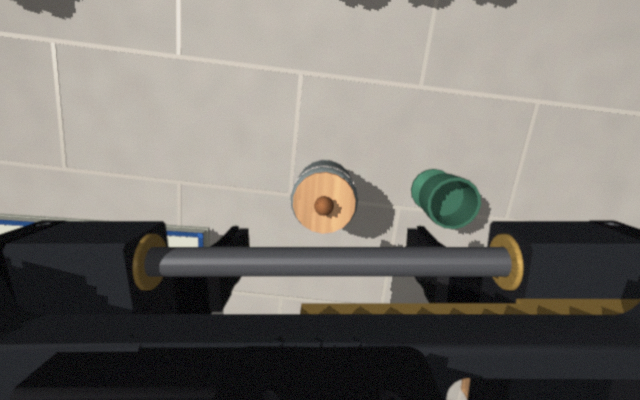

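The crock is centred at (324,200) between the fingers, with the green cup clear at (447,200). Descend and grip.

Call:
send_rows([
  {"claw":1,"slide":[1,0,35],"delta_rot":[0,0,0]},
  {"claw":1,"slide":[1,0,70],"delta_rot":[0,0,0]},
  {"claw":1,"slide":[1,0,105],"delta_rot":[0,0,0]},
  {"claw":1,"slide":[1,0,130],"delta_rot":[0,0,0]},
  {"claw":1,"slide":[1,0,130],"delta_rot":[0,0,0]},
])

```text
time: 20.05
position: [0.649, 0.0503, 0.0437]
tool_rot: [-3.135, -0.193, 0.012]
ft_force: [-0.7, 0.1, -0.4]
grip_width: 0.998
grip_force: 0.0
```

Call:
send_rows([
  {"claw":-0.1,"slide":[0,0,0],"delta_rot":[0,0,0]},
  {"claw":-0.1,"slide":[0,0,0],"delta_rot":[0,0,0]},
  {"claw":-0.1,"slide":[0,0,0],"delta_rot":[0,0,0]},
  {"claw":-0.1,"slide":[0,0,0],"delta_rot":[0,0,0]},
  {"claw":-0.1,"slide":[0,0,0],"delta_rot":[0,0,0]},
], grip_force=25)

```text
time: 20.55
position: [0.6533, 0.0494, 0.0488]
tool_rot: [-3.135, -0.188, -0.003]
ft_force: [-0.4, 1.6, 3.6]
grip_width: 0.662
grip_force: 25.0
```

Call:
send_rows([
  {"claw":-0.1,"slide":[0,0,0],"delta_rot":[0,0,0]},
  {"claw":-0.1,"slide":[0,0,0],"delta_rot":[0,0,0]},
])

```text
time: 20.75
position: [0.6534, 0.0494, 0.0488]
tool_rot: [-3.135, -0.188, -0.003]
ft_force: [-1.5, 1.4, 6.6]
grip_width: 0.663
grip_force: 25.0
```

```bash
python3 -c "
from h import *
go((.516,.2283,.16),(.516,.2283,.053),yaw=.12)"
```

```text
t 20.75 p [0.6534 0.0494 0.0488] yaw 0.12 tilt [0.002 0.001] w 0.663 F [-1.5  1.4  6.6] 24.997907008510083 q [ 0.38  0.58 -0.66  1.62  0.39  1.08 -1.83]
(0.516, 0.2283, 0.16) [-115. -194. -111.]
(0.516, 0.2283, 0.053) [-115. -194.   -4.]
rot [-0.001 -0.002  0.   ]
```

Call:
send_rows([
  {"claw":-0.1,"slide":[0,0,-10],"delta_rot":[0,0,0]},
  {"claw":-0.1,"slide":[0,0,-40],"delta_rot":[0,0,0]},
  {"claw":-0.1,"slide":[0,0,-75],"delta_rot":[0,0,0]},
  {"claw":-0.1,"slide":[0,0,-100],"delta_rot":[0,0,0]},
  {"claw":-0.1,"slide":[0,0,-110],"delta_rot":[0,0,0]},
])

```text
time: 21.25
position: [0.6536, 0.0483, 0.16]
tool_rot: [3.135, 0.187, 0.005]
ft_force: [-0.2, 0.3, -3.5]
grip_width: 0.659
grip_force: 25.0
```

Call:
send_rows([
  {"claw":-0.1,"slide":[-12,-20,0],"delta_rot":[0,0,0]},
  {"claw":-0.1,"slide":[-30,-50,0],"delta_rot":[0,0,0]},
  {"claw":-0.1,"slide":[-50,-84,0],"delta_rot":[0,0,0]},
  {"claw":-0.1,"slide":[-70,-118,0],"delta_rot":[0,0,0]},
  {"claw":-0.1,"slide":[-90,-152,0],"delta_rot":[0,0,0]},
])

```text
time: 21.75
position: [0.5432, 0.1889, 0.156]
tool_rot: [3.135, 0.187, -0.004]
ft_force: [0.8, 0.8, -3.8]
grip_width: 0.655
grip_force: 25.0
```

Call:
send_rows([
  {"claw":-0.1,"slide":[-14,-24,0],"delta_rot":[0,0,0]},
  {"claw":-0.1,"slide":[-24,-41,0],"delta_rot":[0,0,0]},
  {"claw":-0.1,"slide":[-24,-41,0],"delta_rot":[0,0,0]},
  {"claw":-0.1,"slide":[-24,-41,0],"delta_rot":[0,0,0]},
])

```text
time: 22.15
position: [0.516, 0.2258, 0.1565]
tool_rot: [3.134, 0.189, -0.002]
ft_force: [0.0, -1.8, -3.5]
grip_width: 0.662
grip_force: 25.0
```

```bash
python3 -c "
from h import *
go((.516,.2283,.054),yaw=.12)"
```

```text
t 22.15 p [0.516  0.2258 0.1565] yaw 0.12 tilt [-0.001 -0.002] w 0.662 F [ 0.  -1.8 -3.5] 24.999309706036 q [ 0.25  0.3  -0.82  1.76  0.23  1.19 -2.09]
(0.516, 0.2283, 0.054) [  0.  -3. 103.]
rot [0.002 0.001 0.   ]
```

Call:
send_rows([
  {"claw":-0.1,"slide":[0,-1,25],"delta_rot":[0,0,0]},
  {"claw":-0.1,"slide":[0,-1,50],"delta_rot":[0,0,0]},
  {"claw":-0.1,"slide":[0,-1,72],"delta_rot":[0,0,0]},
  {"claw":-0.1,"slide":[0,-1,84],"delta_rot":[0,0,0]},
  {"claw":-0.1,"slide":[0,-1,90],"delta_rot":[0,0,0]},
])

```text
time: 22.65
position: [0.5162, 0.2259, 0.0658]
tool_rot: [3.135, 0.185, -0.004]
ft_force: [0.1, -0.3, -3.5]
grip_width: 0.658
grip_force: 25.0
```

Call:
send_rows([
  {"claw":-0.1,"slide":[0,0,4],"delta_rot":[0,0,0]},
  {"claw":-0.1,"slide":[0,0,8],"delta_rot":[0,0,0]},
  {"claw":-0.1,"slide":[0,0,10],"delta_rot":[0,0,0]},
  {"claw":-0.1,"slide":[0,0,11],"delta_rot":[0,0,0]},
  {"claw":-0.1,"slide":[0,0,11],"delta_rot":[0,0,0]},
])

```text
time: 23.15
position: [0.5166, 0.2277, 0.0568]
tool_rot: [3.136, 0.188, 0.001]
ft_force: [-0.8, -0.1, -3.8]
grip_width: 0.661
grip_force: 25.0
```

Call:
send_rows([
  {"claw":-0.1,"slide":[0,0,1],"delta_rot":[0,0,0]},
  {"claw":-0.1,"slide":[0,0,2],"delta_rot":[0,0,0]},
  {"claw":-0.1,"slide":[0,0,3],"delta_rot":[0,0,0]},
  {"claw":-0.1,"slide":[0,0,3.5],"delta_rot":[0,0,0]},
  {"claw":-0.1,"slide":[0,0,3.5],"delta_rot":[0,0,0]},
])

```text
time: 23.65
position: [0.5165, 0.2276, 0.0538]
tool_rot: [3.135, 0.188, 0.0]
ft_force: [-2.4, -2.7, 4.7]
grip_width: 0.658
grip_force: 25.0
```

Call:
send_rows([
  {"claw":0.6,"slide":[0,0,0],"delta_rot":[0,0,0]},
  {"claw":0.6,"slide":[0,0,0],"delta_rot":[0,0,0]},
  {"claw":0.6,"slide":[0,0,0],"delta_rot":[0,0,0]},
  {"claw":0.6,"slide":[0,0,0],"delta_rot":[0,0,0]},
])

```text
time: 24.05
position: [0.5165, 0.2277, 0.0529]
tool_rot: [-3.136, -0.188, -0.0]
ft_force: [-0.0, 0.3, 0.7]
grip_width: 0.794
grip_force: 0.0
```

Call:
send_rows([
  {"claw":0.6,"slide":[0,0,-15],"delta_rot":[0,0,0]},
  {"claw":0.6,"slide":[0,0,-50],"delta_rot":[0,0,0]},
  {"claw":0.6,"slide":[0,0,-100],"delta_rot":[0,0,0]},
  {"claw":0.6,"slide":[0,0,-150],"delta_rot":[0,0,0]},
  {"claw":0.6,"slide":[0,0,-200],"delta_rot":[0,0,0]},
])

```text
time: 24.55
position: [0.5159, 0.2279, 0.2562]
tool_rot: [-3.136, -0.189, -0.002]
ft_force: [0.2, 0.3, -0.3]
grip_width: 0.803
grip_force: 0.0
```

```bash
python3 -c "
from m import *
save('top','t6.png'); save('scene','s6.png')
im=dict(np.load('/tmp/top0.png.npz'))
C=np.array([.498,-.2576,0]); yw=.121; ex=np.array([np.cos(yw),np.sin(yw),0]); ey=np.array([-np.sin(yw),np.cos(yw),0])
for u,v,y in((748,17,-.12),(402,101,.12)):
    o,d=ray(im,[[240+u*267/800,110+v/3]]); d=d[0]; t=(y-(o-C)@ey)/(d@ey); P=o+d*t-C
    x,z=P@ex,P[2]; print(x,z,'angle',np.arctan2(z-.0885,.065-x),np.hypot(z-.0885,x-.065))
H=C+.065*ex; print('behind',C+.13*ex)
go((.60,.10,.27),(.65,-.15,.27),C+.13*ex+[0,0,.27],yaw=.12)"
```

```text
0.10647198423622675 0.20815508726736998 angle 1.9044354884269308 0.12663832510520567
0.1053121888130362 0.22000746069255428 angle 1.868241517057323 0.1375473910501453
behind [ 0.6270495  -0.24190836  0.        ]
t 24.65 p [0.5195 0.2303 0.2618] yaw 0.12 tilt [0.014 0.004] w 0.799 F [ 0.1  0.5 -0.4] 0.0 q [ 0.28  0.21 -0.85  1.62  0.17  1.37 -2.04]
(0.6, 0.1, 0.27) [ 64. 139.  -8.]
(0.65, -0.15, 0.27) [ 84. 393.  -8.]
[ 0.6270495  -0.24190836  0.27      ] [ 50. 482.  -9.]
rot [-0.003 -0.014  0.   ]
```

View pics/s6.png

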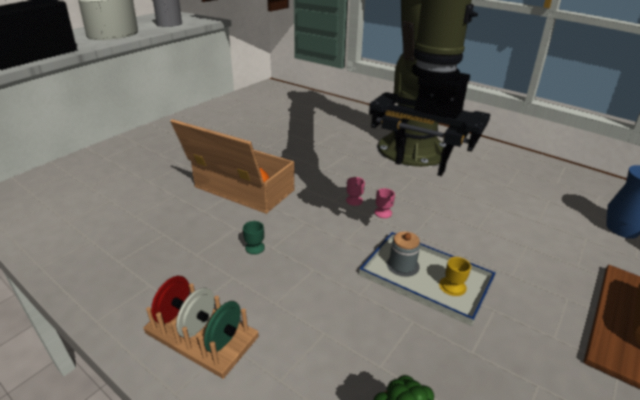

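The yellow cup (457,275) and crock (405,255) stand upright on the tray, and the lid is open at about 1.88 rad. Next I go behind the lid with the fingers shut.

Call:
send_rows([
  {"claw":-1,"slide":[15,40,-5],"delta_rot":[0,0,0]},
  {"claw":-1,"slide":[30,80,-10],"delta_rot":[0,0,0]},
  {"claw":-1,"slide":[45,120,-15],"delta_rot":[0,0,0]},
  {"claw":-1,"slide":[60,160,-20],"delta_rot":[0,0,0]},
  {"claw":-1,"slide":[74,200,-22],"delta_rot":[0,0,0]},
])

```text
time: 25.15
position: [0.6145, 0.0365, 0.2763]
tool_rot: [3.136, 0.189, 0.003]
ft_force: [0.4, 0.0, 0.0]
grip_width: 0.433
grip_force: 0.0
```

Call:
send_rows([
  {"claw":-1,"slide":[0,40,0],"delta_rot":[0,0,0]},
  {"claw":-1,"slide":[0,80,0],"delta_rot":[0,0,0]},
  {"claw":-1,"slide":[0,120,0],"delta_rot":[0,0,0]},
  {"claw":-1,"slide":[0,160,0],"delta_rot":[0,0,0]},
  {"claw":-1,"slide":[0,200,0],"delta_rot":[0,0,0]},
])

```text
time: 25.65
position: [0.6376, -0.1621, 0.2757]
tool_rot: [3.136, 0.189, 0.001]
ft_force: [-0.1, 0.0, 0.8]
grip_width: 0.025
grip_force: 0.0
```

Call:
send_rows([
  {"claw":-1,"slide":[0,40,0],"delta_rot":[0,0,0]},
  {"claw":-1,"slide":[0,80,0],"delta_rot":[0,0,0]},
  {"claw":-1,"slide":[0,80,0],"delta_rot":[0,0,0]},
  {"claw":-1,"slide":[0,80,0],"delta_rot":[0,0,0]},
])

```text
time: 26.05
position: [0.6468, -0.2413, 0.2749]
tool_rot: [-3.135, -0.184, 0.0]
ft_force: [0.3, 0.4, 0.3]
grip_width: 0.008
grip_force: 0.0
```

```bash
cat > lid.py <<'E'
from m import *
C=np.array([.498,-.2576,0]); yw=.121; ex=np.array([np.cos(yw),np.sin(yw),0])
def tcp(a,r=.1,g=0):
    u=np.array([-np.cos(a),np.sin(a)]); n=np.array([np.sin(a),np.cos(a)])
    q=np.array([.065,.0885])+r*u+(.008+g)*n
    return C+(q[0]+.0095)*ex+[0,0,q[1]+.022]
E
python3 -c "
from lid import *
s=save('scene','s7.png')
go(C+.15*ex+[0,0,.2],*[tcp(a) for a in(1.57,1.3,1,.8,.6,.4,.2,.0)],yaw=.12)"
```

```text
t 26.1 p [ 0.6472 -0.2392  0.2752] yaw 0.12 tilt [0.    0.001] w 0.005 F [0.5 0.3 0.3] 0.0 q [ 0.73  0.46 -0.6   1.27  0.25  1.48 -1.29]
[ 0.64690326 -0.23949426  0.2       ] [-0.  0. 75.]
[ 0.57981774 -0.24765145  0.21050634] [-68.   0.  65.]
[ 0.55305309 -0.25090587  0.20899581] [-95.   0.  66.]
[ 0.52500265 -0.25431664  0.19896952] [-123.    0.   76.]
[ 0.50849091 -0.25632437  0.18780926] [-140.    0.   87.]
[ 0.49450929 -0.25802445  0.17356693] [-154.    0.  102.]
[ 0.4836152  -0.25934911  0.15681032] [-165.    0.  118.]
[ 0.47624295 -0.26024553  0.13820747] [-172.    1.  137.]
[ 0.47268645 -0.26067798  0.1185    ] [-176.    1.  157.]
rot [-0.001 -0.     0.   ]
```

View pics/s7.png

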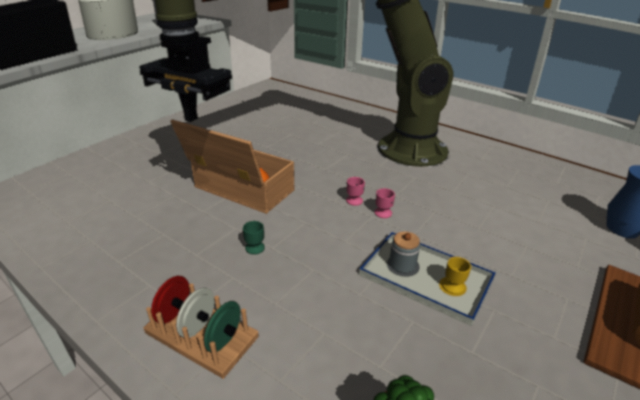

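```bash
python3 -c "
from lid import *
s=dict(np.load('/tmp/s7.png.npz')); ey=np.array([-ex[1],ex[0],0])
print(proj(s,[.647,-.24,.253]))
for y in(-.12,0,.12): print(y,proj(s,C+.105*ex+y*ey+[0,0,.213]),proj(s,C+.065*ex+y*ey+[0,0,.0885]),proj(s,C+.065*ex+y*ey))
"
```

```text
[[190.58813601 119.53702702]]
-0.12 [[169.63378965 118.64563068]] [[188.85351372 157.86979539]] [[193.62413254 186.63824664]]
0 [[207.26044525 129.23249545]] [[224.26625038 169.60267383]] [[227.77968115 199.25942037]]
0.12 [[249.58647956 141.22906492]] [[263.55996934 182.6249304 ]] [[265.46189161 213.13418267]]
```

The scene view shows the fingertip at (190,119), matching the prediction, and it is behind the lid's free edge (175,122)-(252,148). I descend behind the lid.

Call:
send_rows([
  {"claw":-1,"slide":[0,0,25],"delta_rot":[0,0,0]},
  {"claw":-1,"slide":[0,0,50],"delta_rot":[0,0,0]},
  {"claw":-1,"slide":[0,0,68],"delta_rot":[0,0,0]},
  {"claw":-1,"slide":[0,0,68],"delta_rot":[0,0,0]},
])

```text
time: 26.5
position: [0.6459, -0.2373, 0.2044]
tool_rot: [-3.133, -0.193, 0.007]
ft_force: [-0.6, -0.4, -0.1]
grip_width: 0.008
grip_force: 0.0
```

Call:
send_rows([
  {"claw":-1,"slide":[-12,0,0],"delta_rot":[0,0,0]},
  {"claw":-1,"slide":[-24,0,0],"delta_rot":[0,0,0]},
  {"claw":-1,"slide":[-36,0,0],"delta_rot":[0,0,0]},
  {"claw":-1,"slide":[-48,0,0],"delta_rot":[0,0,0]},
  {"claw":-1,"slide":[-60,0,-1],"delta_rot":[0,0,0]},
])

```text
time: 27.0
position: [0.5873, -0.2471, 0.2092]
tool_rot: [3.135, 0.189, 0.003]
ft_force: [1.5, 1.2, 0.9]
grip_width: 0.008
grip_force: 1.0
```

Call:
send_rows([
  {"claw":-1,"slide":[-8,0,-2],"delta_rot":[0,0,0]},
  {"claw":-1,"slide":[-18,0,-1],"delta_rot":[0,0,0]},
  {"claw":-1,"slide":[-27,0,0],"delta_rot":[0,0,0]},
  {"claw":-1,"slide":[-35,0,1],"delta_rot":[0,0,0]},
])

```text
time: 27.4
position: [0.5521, -0.2517, 0.207]
tool_rot: [3.136, 0.188, -0.0]
ft_force: [1.9, 0.2, 0.1]
grip_width: 0.004
grip_force: 1.0
```

```bash
python3 -c "
from lid import *
s=save('scene','s8.png')
go(*[tcp(a) for a in(1.3,1,.8,.6,.4,.2,.1,.0)],yaw=.12)"
```

```text
t 27.45 p [ 0.5507 -0.2521  0.2066] yaw 0.119 tilt [-0.002 -0.   ] w 0.009 F [-0.6  1.3  0.4] 0.627910043212978 q [ 0.89  0.3  -0.61  1.6   0.18  1.3  -1.2 ]
[ 0.55305309 -0.25090587  0.20899581] [ 3. -1. -2.]
[ 0.52500265 -0.25431664  0.19896952] [-26.  -1.   8.]
[ 0.50849091 -0.25632437  0.18780926] [-42.  -1.  19.]
[ 0.49450929 -0.25802445  0.17356693] [-56.  -1.  33.]
[ 0.4836152  -0.25934911  0.15681032] [-67.  -1.  50.]
[ 0.47624295 -0.26024553  0.13820747] [-75.  -1.  69.]
[ 0.4739752  -0.26052127  0.12844337] [-77.  -1.  78.]
[ 0.47268645 -0.26067798  0.1185    ] [-78.  -1.  88.]
rot [-0.     0.002 -0.001]
```

The 1.9 N push force matches the stiff hinge, so the lid is following. Continue the arc.

Call:
send_rows([
  {"claw":-1,"slide":[-13,0,3],"delta_rot":[0,0,0]},
  {"claw":-1,"slide":[-26,0,8],"delta_rot":[0,0,0]},
  {"claw":-1,"slide":[-35,0,13],"delta_rot":[0,0,0]},
  {"claw":-1,"slide":[-42,0,19],"delta_rot":[0,0,0]},
  {"claw":-1,"slide":[-50,0,26],"delta_rot":[0,0,0]},
])

```text
time: 27.95
position: [0.5027, -0.2576, 0.1807]
tool_rot: [3.136, 0.188, -0.001]
ft_force: [1.0, 0.6, 1.4]
grip_width: 0.008
grip_force: 0.7
```

Call:
send_rows([
  {"claw":-1,"slide":[-6,0,7],"delta_rot":[0,0,0]},
  {"claw":-1,"slide":[-12,0,15],"delta_rot":[0,0,0]},
  {"claw":-1,"slide":[-17,0,24],"delta_rot":[0,0,0]},
  {"claw":-1,"slide":[-21,0,33],"delta_rot":[0,0,0]},
  {"claw":-1,"slide":[-25,0,43],"delta_rot":[0,0,0]},
])

```text
time: 28.45
position: [0.4781, -0.2605, 0.1372]
tool_rot: [3.136, 0.188, -0.0]
ft_force: [1.0, -0.0, 1.3]
grip_width: 0.005
grip_force: 0.5
```

Call:
send_rows([
  {"claw":-1,"slide":[-1,0,4],"delta_rot":[0,0,0]},
  {"claw":-1,"slide":[-2,0,8],"delta_rot":[0,0,0]},
  {"claw":-1,"slide":[-2,0,10],"delta_rot":[0,0,0]},
  {"claw":-1,"slide":[-2,0,10],"delta_rot":[0,0,0]},
])

```text
time: 28.85
position: [0.4765, -0.2607, 0.1278]
tool_rot: [-3.136, -0.188, 0.0]
ft_force: [0.3, -0.7, 0.3]
grip_width: 0.001
grip_force: 0.0
```

```bash
python3 -c "
from lid import *
go(*[tcp(a) for a in(.1,.0)],yaw=.12)"
```

```text
t 28.85 p [ 0.4765 -0.2607  0.1278] yaw 0.12 tilt [-0.  0.] w 0.001 F [ 0.3 -0.7  0.3] 0.0 q [ 0.98  0.23 -0.59  1.84  0.14  1.11 -1.11]
[ 0.4739752  -0.26052127  0.12844337] [-2. -0. -1.]
[ 0.47268645 -0.26067798  0.1185    ] [-4. -0.  9.]
rot [-0.  0. -0.]
```

Now press gently, in small steps.

Call:
send_rows([
  {"claw":-1,"slide":[0,0,2],"delta_rot":[0,0,0]},
  {"claw":-1,"slide":[0,0,4],"delta_rot":[0,0,0]},
  {"claw":-1,"slide":[0,0,6],"delta_rot":[0,0,0]},
  {"claw":-1,"slide":[0,0,8],"delta_rot":[0,0,0]},
  {"claw":-1,"slide":[0,0,8],"delta_rot":[0,0,0]},
])

```text
time: 29.35
position: [0.4764, -0.2607, 0.1198]
tool_rot: [-3.136, -0.188, 0.0]
ft_force: [-0.6, 0.1, -0.5]
grip_width: 0.002
grip_force: 0.0
```

Call:
send_rows([
  {"claw":-1,"slide":[0,0,0.5],"delta_rot":[0,0,0]},
  {"claw":-1,"slide":[0,0,1],"delta_rot":[0,0,0]},
  {"claw":-1,"slide":[0,0,1],"delta_rot":[0,0,0]},
])

```text
time: 29.65
position: [0.4765, -0.2606, 0.119]
tool_rot: [-3.136, -0.188, -0.0]
ft_force: [0.5, -0.1, 0.7]
grip_width: 0.004
grip_force: 0.0
```

Call:
send_rows([
  {"claw":-1,"slide":[0,0,0.5],"delta_rot":[0,0,0]},
  {"claw":-1,"slide":[0,0,1],"delta_rot":[0,0,0]},
  {"claw":-1,"slide":[0,0,1.5],"delta_rot":[0,0,0]},
  {"claw":-1,"slide":[0,0,2],"delta_rot":[0,0,0]},
  {"claw":-1,"slide":[0,0,2],"delta_rot":[0,0,0]},
])

```text
time: 30.15
position: [0.4765, -0.2607, 0.1188]
tool_rot: [3.135, 0.188, -0.001]
ft_force: [-4.2, 2.9, 12.1]
grip_width: 0.006
grip_force: 6.1
```

Hard stop with the tip at z = 0.097, which is the height of the shut lid. Rise, move back and look.

Call:
send_rows([
  {"claw":-1,"slide":[0,0,-10],"delta_rot":[0,0,0]},
  {"claw":-1,"slide":[0,0,-40],"delta_rot":[0,0,0]},
  {"claw":-1,"slide":[0,0,-80],"delta_rot":[0,0,0]},
  {"claw":-1,"slide":[-10,35,-110],"delta_rot":[0,0,0]},
  {"claw":-1,"slide":[-20,75,-110],"delta_rot":[0,0,0]},
])

```text
time: 30.65
position: [0.4688, -0.3381, 0.2331]
tool_rot: [3.129, 0.194, 0.012]
ft_force: [1.1, -1.0, 0.1]
grip_width: 0.006
grip_force: 0.0
```

Call:
send_rows([
  {"claw":-1,"slide":[-15,45,0],"delta_rot":[0,0,0]},
  {"claw":-1,"slide":[-30,90,0],"delta_rot":[0,0,0]},
  {"claw":-1,"slide":[-30,90,0],"delta_rot":[0,0,0]},
  {"claw":-1,"slide":[-30,90,0],"delta_rot":[0,0,0]},
])

```text
time: 31.05
position: [0.4456, -0.4318, 0.2265]
tool_rot: [-3.135, -0.183, 0.0]
ft_force: [0.1, 0.6, 0.6]
grip_width: 0.006
grip_force: 0.0
```

```bash
python3 -c "
from lid import *
s=save('scene','s9.png');t=save('top','t9.png');go()
cv2.imwrite('pics/f.png',np.vstack([cv2.resize(t['color'][100:300,130:510],(800,420),interpolation=2)[:300],cv2.resize(s['color'][110:310,160:520],(800,444),interpolation=2)[:300]]))
cv2.imwrite('pics/f.png',np.vstack([cv2.resize(t['color'][110:300,130:510],(600,300),interpolation=2),cv2.resize(s['color'][130:310,160:520],(600,300),interpolation=2)]))
print('lid edge if shut',[proj(s,C-.065*ex+y*np.array([-ex[1],ex[0],0])+[0,0,.0965]) for y in(-.12,.12)])
print('crock knob',proj(t,[.516,.2283,.085]),'yellow rim',proj(t,[.511,.339,.065]))"
```

```text
t 31.15 p [ 0.4473 -0.4291  0.227 ] yaw 0.121 tilt [0.001 0.001] w 0.003 F [0.7 0.8 0.1] 0.0 q [ 1.13  0.3  -0.5   1.54  0.15  1.33 -0.83]
lid edge if shut [array([[221.13566227, 136.63687946]]), array([[293.04929527, 157.45331834]])]
crock knob [[207.98051086 222.85965175]] yellow rim [[161.32681659 233.92705684]]
```

View pics/f.png

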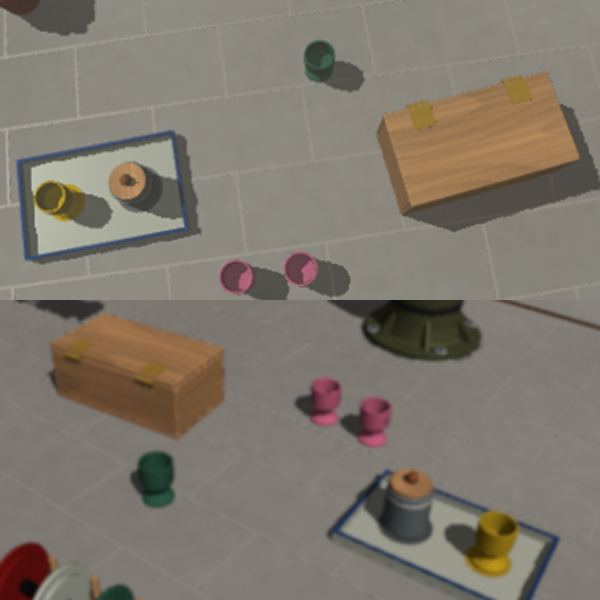

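The lid is shut flat. The crock knob (crop 127,180) and yellow rim (51,198) lie within about 5 mm of their spots, the green cup is in place, and the arm is clear. I hand the job in.

```bash
python3 -c "
from bench import ctrl
print(ctrl.close_job())"
```

```text
the job is handed in; nothing more can be done
None
```

I placed both kits on their spots, shut the case lid and left the green egg cup where it stood; the job is handed in at about 31 s of the 141 s allowed, but no verdict came back.

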